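# Stir the filter balls drying under the bench lamp

## Robot

A 7-joint arm with a two-finger parallel gripper is mounted at the origin on the work surface. World frame = base frame: x ahead of the robot, y to its left, z up, the work surface at z = 0. Lengths are in m, angles in rad, forces in N, time in s.
With the tool pointing down it reaches from about 0.35 to 0.9 m from the base axis. Payload 8.1 kg.
Tool frame: the origin (TCP) lies midway between the tips of the shut fingers; the grasp point (between the pads) lies 19 mm behind it; z points along the fingers, y is the line along which they close (so a half turn about z gives the same grasp; the last joint's range is limited). The gripper opens to 92 mm and grips with 3 to 60 N. Pads are 19 mm wide; open, the fingers measure 130 mm over their backs; the gripper's body (75 mm by 190 mm) begins 47 mm behind the grasp point.
Start: joints at [1.146, 0.434, 0.025, 1.573, -0.012, 1.134, -0.075], TCP at [0.198, -0.593, 0.227] pointing down, gripper open.
Joint ranges: [-2.62, 2.62], [-0.44, 2.09], [-1.27, 1.32], [0.08, 2.57], [-1.32, 4.46], [0.12, 2], [-2.74, 2.74]. Speed limits (rad/s): [2.22, 2.22, 3.01, 3.01, 3.14, 3.14, 3.14].

## Interface

Orientations are given as a rotation vector (axis times angle).
In Python, from cell import observe, cams, job gives the robot as it stands. The module is installed in compiled form; this text tells all that it offers.
- The arm moves only by the tool step_arm, never from a script. Its argument "steps" is a list of rows, each a list of 6 numbers: the shift along the world's x, y, z in mm, then the turn, a rotation vector about the world's x, y, z in rad. In form: [[dx, dy, dz, rx, ry, rz], ...]. A call has 1 to 20 rows; each row shifts and turns the commanded pose from where the row before left it; what a row does not reach is not made up. A row lasts 1/12 s, in which the tool goes at most 41.7 mm and 7.16 degrees, less where a joint would pass 70% of its speed; a pose out of reach is approached as far as the arm can. A call with a gripper value outside its range is refused whole. "gripper" is the opening, from 0 (shut) to 1 (fully open), set as the call begins (left out, the last holds). The fingers move at their own pace and stop on an object; "force" is the grip in N (left out, the last holds). Time passes only in rows, so rows that do not move let the fingers close. It gives the time, the measured TCP pose, the force, the opening and the grip force at its end, in the units of the state.
- observe(): the state, without advancing time (a new reading comes with each control period).
- cams.get_image(name): name is "scene" or "top" or "wrist"; returns the picture (420x560x3 uint8, red, green, blue); there is no depth.
- cams.get_calibration(name): a dict with "fov_y" (degrees; the focal length in pixels is half the picture's height over the tangent of half this angle, whatever the lens; pixels are square), "cx", "cy" (the principal point, pixels), "world_to_cam" (4x4, takes a point from world to camera coordinates). Camera axes: x right, y up, looking along -z (the intrinsics and any distortion apply to the point x, -y, -z); pixel columns grow to the right and rows downward; lengths in m; the calibration is good to about 2 mm. A picture is of the moment at which its call begins: read the wrist's pose just before it. get_calibration takes no time and is no camera call; for the wrist camera it gives the pose at the moment of the call.
- job.sign_off(): hands the job in; it is judged then, once.
The state is a dict: "clock": time; "joints": joint angles; "dq": joint speeds; "joint_efforts": joint torques, N m; "position": TCP position; "ee_rot": TCP orientation; "force": force on the tool from outside, world axes, zero at the start; "ft_torque": the same for the moment, N m; "width": opening from 0.0 (shut) to 1.0 (fully open); "gripper_force": force on a finger pad.
Only numpy, scipy, OpenCV 4.12 (cv2) and the standard library are available. Lean on these libraries where they do the work, as an engineer would, in place of code of your own. Each camera call takes 0.05 s, during which the arm holds its last target. There are 200 camera calls.

## Task

The ceramic filter balls in the steel dish are drying under the lamp and need turning over: take the stirring paddle from its sloping rest, hold it at a slant so that nothing bumps the lamp, put its blade down among the balls, and with it, starting from the side of the dish farthest from the robot, stir two full turns clockwise (seen from above: far, right, near, left), on round to the far side again, wide enough to push the balls well out of their places, though all stay in the dish. Then lay the paddle fully home in its rest as it was, let go, and only after that push the lamp's switch lever fully over, away from the robot, to on. Leave the bottle, the cup and the slide box alone.

Things in the scene. Friction and masses are not known exactly. Their poses are not given: they have to be found in the camera images.
- dish: round shallow steel dish, fixed, 156 mm across the rim, 36 mm high, wall 4 mm, floor 5 mm thick, inner radius 71 mm at the floor and 74 mm at the rim. Origin: centre of its underside on the bench; axes parallel to the world's.
- dish_floor (a point): centre of the dish's inner floor, 5 mm above the bench; axes parallel to the world's (x away from the robot = far side, -y = right side).
- stirrer: flat stirring paddle, 200 mm long, 90 g: wooden blade 28 mm wide and 60 mm long at the lower end, then a stem 18 mm wide, its top 59 mm red; 12 mm thick throughout. Origin: middle of the lower (blade) end; z runs along the paddle up to the red end, y across its width, x through its thickness. It starts in its rest, leaning 35 degrees, red end up and to the robot's right (-y).
- stirrer_grip (a point): middle of the stirrer's red grip, 165 mm from the lower end, where it is 18 mm wide (along the stirrer's y) and 12 mm thick (along its x). Same axes as the stirrer.
- rest: fixed white rest, base 150 x 75 x 12 mm, that carries a sloping trough, open above, for the stirrer. Origin: centre of its underside; the trough leans towards the rest's own -x side.
- rest_seat (a point): where the stirrer's origin is when it lies home on the foot stop, 36 mm above the bench; z points up along the trough (35 degrees from vertical), y across it, x away from its bed (up and forward). Bed at x = -6 mm, 116 mm long; flared side walls, 36 mm apart at the bed and 47 mm at the top, reach x = +12 mm; the stirrer lifts off straight up.
- lamp: fixed gooseneck lamp with a silver shade that hangs over the dish: shade 116 mm across, its lower edge 230 mm above the bench, 345 mm high at the top. Origin: on the bench right below the middle of the shade. The round foot (110 mm across, 20 mm high) stands 170 mm from the origin along the lamp's x; the neck (14 mm thick) rises from it to 400 mm and bends over to the shade.
- switch (a joint): toggle lever of the lamp, rad: 0 = leaning towards the robot (off), 1.0 = leaning away from the robot (on). It turns about a level axis 22 mm above the bench and stays where it is left.
- switch_tip (a point): middle of the red ball (26 mm across) on top of the switch lever, 70 mm from the lever's axis; the lever is a 10 mm rod on a grey block 70 x 50 x 25 mm. The lever moves along the block's x, which points away from the robot.
- bottle: bystander: small amber and red bottle, 40 mm across, 85 mm high; origin at the centre of its underside.
- cup: bystander: black open cup, 64 mm across, 55 mm high; origin at the centre of its underside.
- slide_box: bystander: flat blue slide box, 85 x 120 x 22 mm, with a white card on top; origin at the centre of its underside.
- ball0: blue smooth glazed ceramic filter ball, 24 mm across, 15 g, loose in the dish; origin at its centre.
- ball1: blue smooth glazed ceramic filter ball, 24 mm across, 15 g, loose in the dish; origin at its centre.
- ball2: blue smooth glazed ceramic filter ball, 24 mm across, 15 g, loose in the dish; origin at its centre.
- ball3: terracotta-coloured smooth glazed ceramic filter ball, 24 mm across, 15 g, loose in the dish; origin at its centre.
- ball4: terracotta-coloured smooth glazed ceramic filter ball, 24 mm across, 15 g, loose in the dish; origin at its centre.
- ball5: terracotta-coloured smooth glazed ceramic filter ball, 24 mm across, 15 g, loose in the dish; origin at its centre.
- ball6: terracotta-coloured smooth glazed ceramic filter ball, 24 mm across, 15 g, loose in the dish; origin at its centre.
There are look-alikes about, which are no part of the job. What is shaped like the part that bears switch but blue is not meant. Several things have the shape of the rest; the one meant has the colours described above.

How it is judged:
On the way, in this order (a step that is already met when the one before it is completed fails the run):
1. the stirrer is lifted from its rest, held in the fingers (distance between stirrer and rest_seat above 0.04 m and contact force between the fingers and stirrer above 1 N), for 0.2 s.
2. turn 1: the stirrer's lower end, below the rim, passes the far side (18 mm or more beyond the middle) of the dish (x of stirrer in the frame of dish_floor above 0.018 m and y of stirrer in the frame of dish_floor between -0.018 and 0.018 m and z of stirrer in the frame of dish_floor below 0.028 m).
3. turn 1: the stirrer's lower end, below the rim, passes the near right part (8 mm or more towards the robot and 14 mm to the right of the middle) of the dish (x of stirrer in the frame of dish_floor below -0.008 m and y of stirrer in the frame of dish_floor below -0.014 m and z of stirrer in the frame of dish_floor below 0.028 m).
4. turn 1: the stirrer's lower end, below the rim, passes the near left part (8 mm or more towards the robot and 14 mm to the left of the middle) of the dish (x of stirrer in the frame of dish_floor below -0.008 m and y of stirrer in the frame of dish_floor above 0.014 m and z of stirrer in the frame of dish_floor below 0.028 m).
5. turn 2: the stirrer's lower end, below the rim, passes the far side (18 mm or more beyond the middle) of the dish (all of step 2).
6. turn 2: the stirrer's lower end, below the rim, passes the near right part (8 mm or more towards the robot and 14 mm to the right of the middle) of the dish (all of step 3).
7. turn 2: the stirrer's lower end, below the rim, passes the near left part (8 mm or more towards the robot and 14 mm to the left of the middle) of the dish (all of step 4).
8. two turns complete: the stirrer's lower end is down at the far side again, and at least two of the three blue balls have been shifted by more than 15 mm (all of step 5 and (distance of each of ball0, ball1 from where it was at the start of the episode above 0.015 m or distance of each of ball0, ball2 from where it was at the start of the episode above 0.015 m or distance of each of ball1, ball2 from where it was at the start of the episode above 0.015 m)).
9. the stirrer lies in its rest again, let go (distance between stirrer and rest_seat below 0.015 m and angle between the z axis of stirrer and the z axis of rest_seat, either way round below 0.12 rad and contact force between the fingers and stirrer below 0.1 N), for 0.3 s.
10. the lamp switch is pushed over to on (joint above 0.85) (value of joint switch above 0.85 rad), for 0.2 s.
At the end, for the whole second after the job is handed in: The stirrer lies still in its rest, let go, its lower end within 15 mm of the seat and in line with the trough within 0.12 rad, red end up; all seven balls are in the dish; the lamp switch is on (joint above 0.85 of 1.0) (all of step 9 and horizontal distance between each of ball0, ball1, ball2, ball3, ball4, ball5, ball6 and dish below 0.075 m and height (world z) of each of ball0, ball1, ball2, ball3, ball4, ball5, ball6 below 0.045 m and value of joint switch above 0.85 rad and linear speed of stirrer below 0.02 m/s); the robot touches nothing.
It fails at once if the lamp is bumped (more than 4 N) (contact force between lamp and anything else above 4 N).
It fails at once if the fingers reach in and press on the balls (more than 3 N) (contact force between the fingers and ball0 above 3 N or contact force between the fingers and ball1 above 3 N or contact force between the fingers and ball2 above 3 N or contact force between the fingers and ball3 above 3 N or contact force between the fingers and ball4 above 3 N or contact force between the fingers and ball5 above 3 N or contact force between the fingers and ball6 above 3 N).
It fails at once if the bottle, cup or slide box is moved by more than 20 mm or tipped (distance of any of bottle, cup, slide_box from where it was at the start of the episode above 0.02 m or angle between any of bottle, cup, slide_box's own z axis and vertical above 0.3 rad).
It also fails if it takes over 72 s, if anything falls off the work surface, if the arm or the gripper's body presses on something with over 40 N, if the wrist force passes 120 N, or if a joint passes its speed limit or range.

## Working session

There is one attempt and no reset: what is moved stays moved. The work goes in short steps, Python scripts to look and compute and a tool call to move; the robot and the scene stay as the last step left them, time stands still between calls to the robot, and variables do not carry over. Pictures are saved under pics/ and viewed, at most 10 in all, crops included, and the job is handed in when it is done.

Besides the shell and the picture viewer there is one more tool, called after "Call:" as name([rows], argument=value, ...), one row to a line, values as JSON. step_arm: Moves the arm, as the interface text tells. Its arguments: {"type":"object","properties":{"steps":{"type":"array","items":{"type":"array","items":{"type":"number"}}},"gripper":{"type":"number"},"force":{"type":"number"}},"required":["steps"]}

```bash
mkdir -p pics
python3 - <<'E'
from cell import observe, cams, job
import cv2, numpy as np
np.set_printoptions(precision=4,suppress=True)
s=observe()
for k in s: print(k,np.array(s[k]))
for n in ("scene","top","wrist"):
    im=cams.get_image(n); cv2.imwrite(f"pics/{n}0.png",im[:,:,::-1])
    c=cams.get_calibration(n); print(n,{k:(np.array(v) if k=="world_to_cam" else v) for k,v in c.items()})
E
```

```text
clock 0.0
joints [ 1.1464  0.4352  0.025   1.5741 -0.0116  1.134  -0.0751]
dq [-0.0001  0.0016 -0.001   0.0002  0.0002 -0.0005  0.0015]
joint_efforts [  0.0005 -66.7843   0.985  -31.4457  -0.0607   0.0429   0.0001]
position [ 0.1974 -0.5924  0.226 ]
ee_rot [-3.0995 -0.5029  0.0006]
force [-0.7759  0.1056  0.1252]
ft_torque [ 0.0229 -0.0156  0.0156]
gripper_force 0.0
width 1.0017280038839231
scene {'fov_y': 54.24116827290691, 'cx': 278.83133993667406, 'cy': 201.14668118894406, 'world_to_cam': array([[ 0.5275,  0.8495, -0.0036, -0.2814],
       [-0.5843,  0.3659,  0.7244,  0.2294],
       [ 0.6167, -0.38  ,  0.6894, -1.3236],
       [ 0.    ,  0.    ,  0.    ,  1.    ]])}
top {'fov_y': 48.61369436992, 'cx': 284.4642650861765, 'cy': 217.9925012564854, 'world_to_cam': array([[ 0.0225, -0.9996, -0.0195, -0.0009],
       [ 0.9869,  0.0191,  0.1603, -0.576 ],
       [-0.1599, -0.0229,  0.9869, -1.3224],
       [ 0.    ,  0.    ,  0.    ,  1.    ]])}
wrist {'fov_y': 61.01316372268623, 'cx': 274.2291906976659, 'cy': 215.01199071620675, 'world_to_cam': array([[ 0.3159, -0.9488, -0.0011, -0.6241],
       [ 0.9079,  0.3027, -0.29  ,  0.0361],
       [ 0.2755,  0.0906,  0.957 , -0.3914],
       [ 0.    ,  0.    ,  0.    ,  1.    ]])}
```

View pics/top0.png

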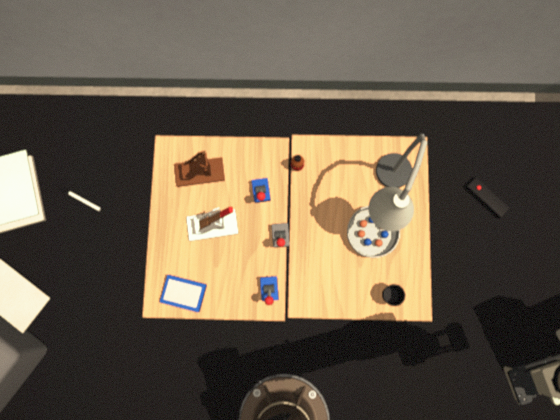

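View pics/scene0.png

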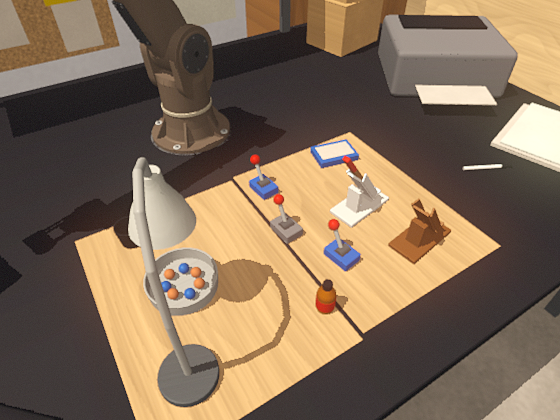

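The top view shows the white rest at (212,224) with the red grip at about (222,215). The dish is at (372,233), partly under the shade at (392,207), the grey switch block is at (281,235) with its red ball at (281,242), and the cup, bottle and box are clear of these. In the scene view, the grip is at (350,163), the grey switch's ball at (279,200) and the dish at (183,280).

```bash
cat > h.py <<'E'
import numpy as np, cv2
from cell import observe, cams, job
np.set_printoptions(precision=4,suppress=True)
def ray(c,u,v):
    f=210/np.tan(np.radians(c["fov_y"]/2)); W=np.array(c["world_to_cam"]); R=W[:3,:3]
    d=R.T@np.array([(u-c["cx"])/f,-(v-c["cy"])/f,-1]); return -R.T@W[:3,3], d/np.linalg.norm(d)
def plane(c,u,v,z):
    o,d=ray(c,u,v); return o+d*(z-o[2])/d[2]
def tri(c1,p1,c2,p2):
    o1,d1=ray(c1,*p1); o2,d2=ray(c2,*p2)
    t=np.linalg.lstsq(np.stack([d1,-d2],1),o2-o1,rcond=None)[0]
    a,b=o1+t[0]*d1,o2+t[1]*d2; return (a+b)/2,np.linalg.norm(a-b)
def proj(c,P):
    f=210/np.tan(np.radians(c["fov_y"]/2)); W=np.array(c["world_to_cam"]); q=W[:3,:3]@P+W[:3,3]
    return np.array([c["cx"]-f*q[0]/q[2], c["cy"]+f*q[1]/q[2]])
def blobs(im,lo,hi,amin=15,roi=None):
    h=cv2.cvtColor(im,cv2.COLOR_RGB2HSV)
    m=cv2.inRange(h,np.array(lo),np.array(hi))
    if lo[0]>hi[0]: m=cv2.inRange(h,np.array([0]+lo[1:]),np.array(hi))|cv2.inRange(h,np.array(lo),np.array([180]+hi[1:]))
    if roi: k=np.zeros_like(m);u0,u1,v0,v1=roi;k[v0:v1,u0:u1]=1;m=m*k
    n,l,s,c=cv2.connectedComponentsWithStats(m)
    return [(c[i],s[i,4],l==i) for i in range(1,n) if s[i,4]>=amin]
E
python3 - <<'E'
from h import *
T=cams.get_calibration("top");S=cams.get_calibration("scene")
t=cv2.imread("pics/top0.png")[:,:,::-1].copy();s=cv2.imread("pics/scene0.png")[:,:,::-1].copy()
for n,im in(("t",t),("s",s)):
    for c,a,m in blobs(im,[172,150,90],[6,255,255]):
        if 140<c[0]<440: 
            pts=np.argwhere(m)[:,::-1]; (w,wv)=cv2.PCACompute(pts.astype(np.float32),None); pr=(pts-w[0])@wv[0]
            print(n,"red",c,a,"ext",w[0]+wv[0]*pr.min(),w[0]+wv[0]*pr.max())
print("switch tip",tri(T,(281,242),S,(279,200)))
# white base of rest, top
for c,a,m in blobs(t,[0,0,150],[180,60,255],200,(180,245,195,245)):
    r=cv2.minAreaRect(np.argwhere(m)[:,::-1].astype(np.float32)); b=cv2.boxPoints(r)
    print("rest",r); P=np.array([plane(T,*q,0.012) for q in b]); print(P,np.linalg.norm(P-np.roll(P,1,0),axis=1),P.mean(0))
# dish: balls
for nm,lo,hi in(("blue",[100,120,40],[125,255,255]),("terra",[5,120,90],[14,255,255])):
    for n,im,roi,c in(("t",t,(340,410,200,265),T),("s",s,(140,225,245,320),S)):
        for q,a,m in blobs(im,lo,hi,12,roi): print(nm,n,q,a,plane(c,*q,0.017))
for n,im,(u0,v0,u1,v1),k in(("top",t,(170,170,310,310),5),("scene",s,(130,140,400,330),3)):
    pass
a=cv2.resize(t[185:275,180:300],None,fx=6,fy=6,interpolation=cv2.INTER_CUBIC)
cv2.imwrite("pics/c1.png",a[:,:,::-1])
a=cv2.resize(t[180:280,335:445],None,fx=6,fy=6,interpolation=cv2.INTER_CUBIC)
cv2.imwrite("pics/c2.png",a[:,:,::-1])
E
```

```text
t red [297.3913 167.8261] 23 ext [293.0465 168.3707] [302.1541 167.2291]
t red [260.537  195.6667] 54 ext [259.6779 191.8475] [261.5354 200.1045]
t red [225.5938 211.4531] 64 ext [219.4695 215.112 ] [231.5386 207.9015]
t red [280.4032 241.8871] 62 ext [279.2503 237.6591] [281.5576 246.1206]
t red [268.6727 300.2   ] 55 ext [269.4689 296.0909] [267.9025 304.1749]
s red [254.5122 158.878 ] 82 ext [257.6838 155.6591] [251.2139 162.2255]
s red [349.2188 163.2604] 96 ext [343.6529 156.2766] [354.8482 170.324 ]
s red [278.3   198.775] 80 ext [277.5544 193.7685] [279.0765 203.9886]
s red [333.2667 224.1778] 90 ext [332.1582 218.9664] [334.323 229.144]
s red [324.8933 306.24  ] 150 ext [315.5205 305.5543] [334.856  306.9689]
switch tip (array([0.5014, 0.0196, 0.0814]), np.float64(0.0019920662109961886))
rest ((211.73118591308594, 224.50286865234375), (24.937379837036133, 49.798728942871094), 81.25383758544922)
[[0.5819 0.3133 0.012 ]
 [0.6081 0.1645 0.012 ]
 [0.5329 0.1501 0.012 ]
 [0.507  0.2975 0.012 ]] [0.0765 0.151  0.0765 0.1497] [0.5575 0.2314 0.012 ]
blue t [384.2258 233.8065] 31 [ 0.5387 -0.2864  0.017 ]
blue t [367.0968 241.5484] 31 [ 0.5145 -0.2354  0.017 ]
blue s [182.9683 267.5556] 63 [ 0.5155 -0.2375  0.017 ]
blue s [165.5    285.2273] 66 [ 0.5395 -0.2868  0.017 ]
blue s [189.0256 292.859 ] 78 [ 0.5837 -0.2519  0.017 ]
terra t [345.9097 223.5719] 299 [ 0.5673 -0.1725  0.017 ]
terra t [363.025 223.075] 40 [ 0.5698 -0.2236  0.017 ]
terra t [360.8611 233.3889] 36 [ 0.5386 -0.217   0.017 ]
terra t [378.0541 242.4324] 37 [ 0.5125 -0.2678  0.017 ]
terra s [197.1749 277.4098] 183 [ 0.5565 -0.2216  0.017 ]
terra s [169.0241 273.5542] 83 [ 0.5146 -0.2694  0.017 ]
terra s [172.5625 293.25  ] 96 [ 0.5664 -0.2814  0.017 ]
```

View pics/c1.png

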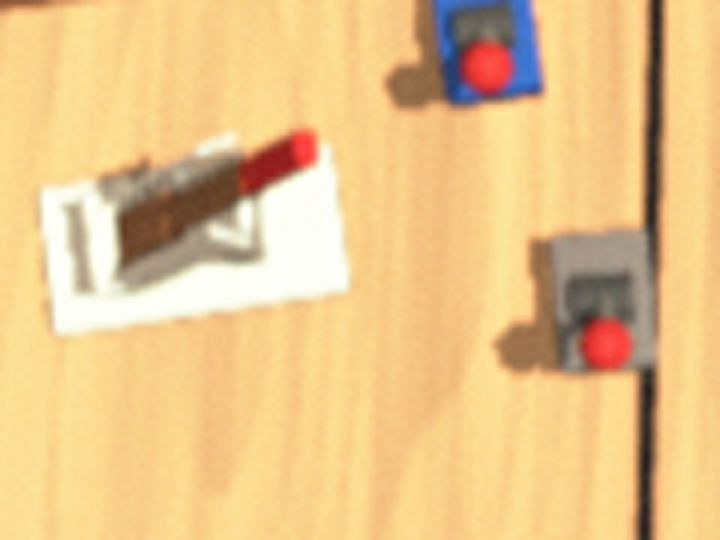

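View pics/c2.png

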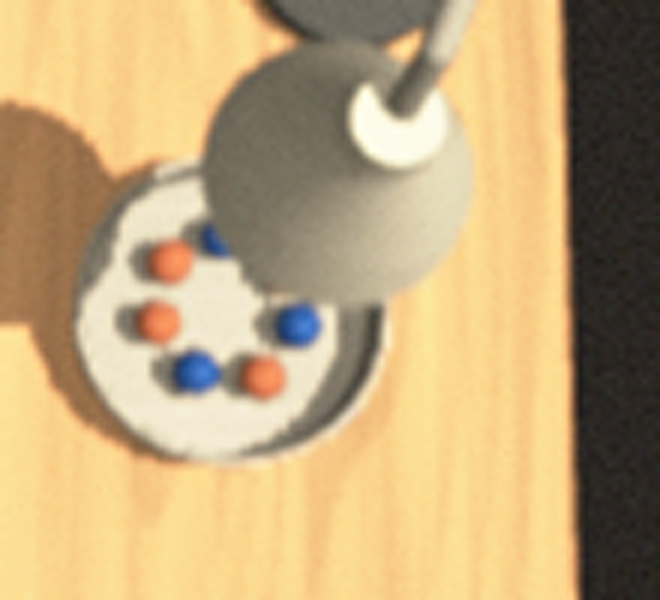

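The crops show the red end at about (231,210) and the red/wood border at about (220,215) in top pixels. The grey switch is unrotated to within a few degrees. The shade outline is centred at about (391,208) and covers the dish's far-right part.

Run:
```python
from h import *
T=cams.get_calibration("top");S=cams.get_calibration("scene")
g,e=tri(T,(225.6,211.5),S,(349.2,163.3)); print("grip",g,e)
c=np.array([.5575,.2314,.012]); a=np.array([.0262,-.1488,0])+np.array([.0259,-.1474,0]);a/=np.linalg.norm(a); n=np.array([a[1],-a[0],0])
print("a",a,"yaw",np.degrees(np.arctan2(a[1],a[0])),"grip rel along,across",(g-c)@a,(g-c)@n)
for nm,C,q in(("tipT",T,(230.8,210.)),("bordT",T,(220.3,215.3)),("tipS",S,(345.5,158)),("bordS",S,(354.8,170.3)),("lowT",T,(203,228))):
    o,d=ray(C,*q); t=((c-o)@n)/(d@n); P=o+t*d; print(nm,P,"along",(P-c)@a)
B=np.array([[.539,-.2866],[.515,-.2365],[.5837,-.2519],[.5698,-.2236],[.5386,-.217],[.5135,-.2686],[.5664,-.2814]])
(x,y),r=cv2.minEnclosingCircle(B.astype(np.float32)); print("ball ring",x,y,r,B.mean(0))
# dish near rim edges in the top view: rows/cols of rim extremes
print("dish left/right/near rim",plane(T,335+76/6,180+320/6,.036),plane(T,335+390/6,180+320/6,.036),plane(T,335+240/6,180+463/6,.036))
for z in(.23,):print("shade L R",plane(T,369.2,208.5,z),plane(T,413.7,208.5,z),"near far",plane(T,391,230.4,z),plane(T,391,187,z))
print("cup",plane(T,394,295,.03),"bottle",plane(T,297,162,.05),"foot",plane(T,393,170,.02),"box",plane(T,183,293,.022))
t=cv2.imread("pics/top0.png")[:,:,::-1].copy(); 
s=cv2.imread("pics/scene0.png")[:,:,::-1].copy()
# switch: tip and block
print("tip",tri(T,(280.4,241.9),S,(278.3,198.8)),"block far edge",plane(T,180+600/6,185+235/6,.025),"near",plane(T,180+605/6,185+370/6,.025))
```

```text
grip [0.5688 0.1651 0.1756] 0.0025194726317264255
a [ 0.1732 -0.9849  0.    ] yaw -80.02402469483285 grip rel along,across 0.0673011607199346 0.00036004623765825174
tipT [0.5717 0.1506 0.1878] along 0.08202742092269638
bordT [0.5654 0.1863 0.1364] along 0.04580997817790669
tipS [0.5724 0.1468 0.2   ] along 0.08594714495419849
bordS [0.5652 0.1876 0.1429] along 0.04443844709534181
lowT [ 0.5515  0.2652 -0.0277] along -0.0343471544514327
ball ring 0.5467524528503418 -0.25248369574546814 0.03705216199159622 [ 0.5466 -0.2522]
dish left/right/near rim [ 0.5355 -0.1756  0.036 ] [ 0.5386 -0.3289  0.036 ] [ 0.467  -0.2551  0.036 ]
shade L R [ 0.5748 -0.208   0.23  ] [ 0.577  -0.3205  0.23  ] near far [ 0.5197 -0.2624  0.23  ] [ 0.6318 -0.264   0.23  ]
cup [ 0.3594 -0.3099  0.03  ] bottle [ 0.7458 -0.0226  0.05  ] foot [ 0.7343 -0.3146  0.02  ] box [0.3513 0.3044 0.022 ]
tip (array([0.5006, 0.0199, 0.0848]), np.float64(0.0009609873571428779)) block far edge [0.5605 0.0246 0.025 ] near [0.4932 0.0205 0.025 ]
```

Call:
step_arm([
  [11,33,5,0,0,0.1],
  [11,33,5,0,0,0.1],
  [11,33,5,0,0,0.1],
  [11,33,5,0,0,0.1],
  [11,33,5,0,0,0.1],
  [11,33,5,0,0,0.1],
  [11,33,5,0,0,0.1],
  [11,33,5,0,0,0.1],
  [11,33,5,0,0,0.1],
  [11,33,5,0,0,0.1],
  [11,33,5,0,0,0.1],
  [11,33,5,0,0,0.1],
  [11,25,0,0,0,0.028],
  [11,25,0,0,0,0.028],
  [11,25,0,0,0,0.028],
  [11,25,0,0,0,0.028],
  [11,25,0,0,0,0.028],
  [11,25,0,0,0,0.028],
  [11,25,0,0,0,0.028],
  [11,25,0,0,0,0.028],
], gripper=1, force=50)

```text
clock: 1.82
position: [0.4178, 0.0043, 0.2867]
ee_rot: [2.017, 2.408, -0.0]
force: [1.0, -0.3, 0.4]
width: 1.003
gripper_force: 0.0
```

Call:
step_arm([
  [15.6,13.5,-4,0.034,0.006,0],
  [15.6,13.5,-4,0.034,0.006,0],
  [15.6,13.5,-4,0.034,0.006,0],
  [15.6,13.5,-4,0.034,0.006,0],
  [15.6,13.5,-4,0.034,0.006,0],
  [15.6,13.5,-4,0.034,0.006,0],
  [15.6,13.5,-4,0.034,0.006,0],
  [15.6,13.5,-4,0.034,0.006,0],
  [15.6,13.5,-4,0.034,0.006,0],
  [15.6,13.5,-4,0.034,0.006,0],
  [0,0,0,0,0,0],
  [0,0,0,0,0,0],
])

```text
clock: 2.82
position: [0.5736, 0.138, 0.2457]
ee_rot: [-1.837, -2.19, -0.319]
force: [0.2, -0.3, 0.5]
width: 0.999
gripper_force: 0.0
```

```bash
cat >> h.py <<'E'
from scipy.spatial.transform import Rotation as Rn
def tool():
    s=observe(); R=Rn.from_rotvec(s["ee_rot"]).as_matrix(); p=np.array(s["position"])
    print("t",s["clock"],"tcp",p,"grasp",p-.019*R[:,2],"x",R[:,0],"y",R[:,1],"z",R[:,2],"q",np.array(s["joints"])); return p,R
E
python3 - <<'E'
from h import *
tool(); C=cams.get_calibration("wrist"); im=cams.get_image("wrist"); cv2.imwrite("pics/w1.png",im[:,:,::-1])
G=np.array([.5689,.1666,.171]); 
b=blobs(im,[172,150,60],[6,255,255],60)
for c,a,m in b:
    pts=np.argwhere(m)[:,::-1].astype(np.float32); print(c,a,cv2.minAreaRect(pts), plane(C,*c,.171))
print("pred grip",proj(C,G), "cam",ray(C,0,0)[0])
E
```

```text
t 2.8167 tcp [0.5736 0.138  0.2457] grasp [0.5747 0.1317 0.2636] x [-0.1632  0.9265  0.3391] y [ 0.9847  0.1741 -0.0017] z [-0.0606  0.3336 -0.9408] q [ 0.3726  0.4887 -0.7133  1.6059 -0.0356  1.1197 -0.0847]
[276.2553 228.3272] 1473 ((276.5, 227.0), (58.0, 27.0), 90.0) [0.5708 0.1621 0.171 ]
[328.567  339.0206] 97 ((328.5, 339.5), (5.0, 21.0), 90.0) [0.6197 0.0932 0.171 ]
[175.0177 367.8652] 623 ((175.0, 367.0), (26.0, 28.0), 90.0) [0.5189 0.0555 0.171 ]
pred grip [274.6303 221.554 ] cam [0.5704 0.1584 0.4212]
```

View pics/w1.png

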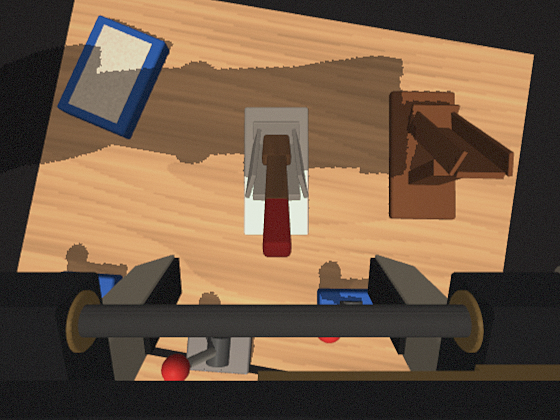

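The paddle runs straight down column 277 and its red grip spans rows 198–256, against a predicted grip centre of (275,222). The aim is good to about 1 mm, so I'll go in and grip.

Call:
step_arm([
  [-0.5,3.5,-9.3,0,0,0],
  [-0.5,3.5,-9.3,0,0,0],
  [-0.5,3.5,-9.3,0,0,0],
  [-0.5,3.5,-9.3,0,0,0],
  [-0.5,3.5,-9.3,0,0,0],
  [-0.5,3.5,-9.3,0,0,0],
  [-0.5,3.5,-9.3,0,0,0],
  [-0.5,3.5,-9.3,0,0,0],
  [-0.5,3.5,-9.3,0,0,0],
  [-0.5,3.5,-9.3,0,0,0],
  [0,0,0,0,0,0],
  [0,0,0,0,0,0],
])

```text
clock: 3.87
position: [0.5683, 0.1733, 0.1532]
ee_rot: [-1.837, -2.191, -0.319]
force: [0.7, 0.1, 0.3]
width: 0.998
gripper_force: 0.0
```

Call:
step_arm([
  [0,0,0,0,0,0],
  [0,0,0,0,0,0],
  [0,0,0,0,0,0],
  [0,0,0,0,0,0],
  [0,0,0,0,0,0],
  [0,0,0,0,0,0],
  [0,0,0,0,0,0],
  [0,0,0,0,0,0],
  [0,0,0,0,0,0],
  [0,0,0,0,0,0],
], gripper=0, force=50)

```text
clock: 4.7
position: [0.5686, 0.1731, 0.1537]
ee_rot: [-1.838, -2.191, -0.321]
force: [-0.3, 0.5, 0.4]
width: 0.324
gripper_force: 0.0
```

```bash
python3 -c "
from h import *
tool()"
```

```text
t 4.7 tcp [0.5686 0.1731 0.1537] grasp [0.5697 0.1667 0.1716] x [-0.1638  0.9266  0.3384] y [0.9847 0.174  0.0001] z [-0.0588  0.3333 -0.941 ] q [ 0.2949  0.5743 -0.6885  1.724   0.0127  0.9087 -0.1342]
```

Not yet closed (the opening should end near 0.2), so I'll wait more rows.

Call:
step_arm([
  [0,0,0,0,0,0],
  [0,0,0,0,0,0],
  [0,0,0,0,0,0],
  [0,0,0,0,0,0],
  [0,0,0,0,0,0],
  [0,0,0,0,0,0],
])

```text
clock: 5.2
position: [0.5686, 0.1731, 0.1537]
ee_rot: [-1.838, -2.191, -0.32]
force: [0.4, 1.2, 0.1]
width: 0.19
gripper_force: 50.0
```

Call:
step_arm([
  [0,0,6,0,0,0],
  [0,0,12,0,0,0],
  [0,0,12,0,0,0],
  [0,0,12,0,0,0],
  [0,0,12,0,0,0],
  [0,0,12,0,0,0],
  [0,0,12,0,0,0],
  [0,0,12,0,0,0],
  [0,0,15,0,0,0],
  [0,0,15,0,0,0],
  [-16,-17,3,0,0,0],
  [-16,-17,3,0,0,0],
  [-16,-17,3,0,0,0],
  [-16,-17,3,0,0,0],
  [-16,-17,3,0,0,0],
  [-16,-17,3,0,0,0],
  [-16,-17,3,0,0,0],
  [-16,-17,3,0,0,0],
  [-16,-17,3,0,0,0],
  [-16,-17,3,0,0,0],
])

```text
clock: 6.87
position: [0.4078, 0.0026, 0.3046]
ee_rot: [-1.838, -2.192, -0.321]
force: [-0.3, 0.1, -0.5]
width: 0.194
gripper_force: 50.0
```

Call:
step_arm([
  [0,-7,0,0,0,-0.11],
  [0,-7,0,0,0,-0.11],
  [0,-7,0,0,0,-0.11],
  [0,-7,0,0,0,-0.11],
  [0,-7,0,0,0,-0.11],
  [0,-7,0,0,0,-0.11],
  [0,-7,0,0,0,-0.11],
  [0,-7,0,0,0,-0.11],
  [0,-7,0,0,0,-0.11],
  [0,-7,0,0,0,-0.11],
  [0,-7,0,0,0,-0.11],
  [0,-7,0,0,0,-0.11],
  [0,-7,0,0,0,-0.11],
  [0,-7,0,0,0,-0.11],
  [0,-7,0,0,0,-0.11],
  [0,-7,0,0,0,-0.11],
  [0,-7,0,0,0,-0.11],
  [0,0,0,0,0,-0.11],
  [0,0,0,0,0,-0.11],
  [0,0,0,0,0,0],
])

```text
clock: 8.53
position: [0.409, -0.1144, 0.3044]
ee_rot: [2.991, -0.527, 0.523]
force: [0.2, 0.2, -1.6]
width: 0.193
gripper_force: 50.0
```

```bash
python3 -c "
from h import *
tool()
print(observe()['width'],observe()['gripper_force'])"
```

```text
t 8.5333 tcp [ 0.409  -0.1144  0.3044] grasp [ 0.4029 -0.1122  0.3223] x [ 0.8841 -0.3215  0.3392] y [-0.3419 -0.9397  0.0005] z [ 0.3186 -0.1164 -0.9407] q [ 1.1322 -0.178  -0.8638  2.1006 -0.1403  0.8154 -1.5883]
0.19318776982935518 50.00064969062805
```

Call:
step_arm([
  [3,-10,-6,-0.0042,-0.0115,0],
  [3,-10,-6,-0.0042,-0.0115,0],
  [3,-10,-6,-0.0042,-0.0115,0],
  [3,-10,-6,-0.0042,-0.0115,0],
  [3,-10,-6,-0.0042,-0.0115,0],
  [5,-10,-12,-0.0042,-0.0115,0],
  [5,-10,-14,-0.0042,-0.0115,0],
  [5,-10,-14,-0.0042,-0.0115,0],
  [5,-11,-14,-0.0042,-0.0115,0],
  [6,-11,-15,-0.0042,-0.0115,0],
  [0,0,-15,0,0,0],
  [0,0,0,0,0,0],
  [0,0,0,0,0,0],
])

```text
clock: 9.62
position: [0.4491, -0.2176, 0.1892]
ee_rot: [2.939, -0.505, 0.696]
force: [0.2, 0.7, -1.5]
width: 0.191
gripper_force: 50.0
```

Run:
```python
from h import *
p,R=tool(); g=p-.019*R[:,2]
z=Rn.from_rotvec(np.radians(15)*R[:,1]).as_matrix()@(-R[:,2]); z2=Rn.from_rotvec(-np.radians(15)*R[:,1]).as_matrix()@(-R[:,2])
z=min((z,z2),key=lambda v:v[2]); b=g-.165*z; print("paddle z",z,"blade",b,"red end",g+.035*z)
for n in("scene","wrist","top"):
    C=cams.get_calibration(n); print(n,proj(C,b),proj(C,g+.035*z)); im=cams.get_image(n); cv2.imwrite(f"pics/{n}2.png",im[:,:,::-1])
S=cv2.imread("pics/scene2.png")[120:340,60:290];W=cv2.imread("pics/wrist2.png")
cv2.imwrite("pics/m2.png",np.hstack([cv2.resize(S,(418,400),interpolation=cv2.INTER_CUBIC),cv2.resize(W[:,100:500],(381,400))]))
```

```text
t 9.6167 tcp [ 0.4491 -0.2176  0.1892] grasp [ 0.4411 -0.2147  0.2061] x [ 0.8425 -0.2983  0.4485] y [-0.3345 -0.9424  0.0016] z [ 0.4222 -0.1514 -0.8938] q [ 1.0759  0.132  -0.7751  2.2683  0.3161  0.3266 -1.861 ]
paddle z [-0.6259  0.2234  0.7472] blade [ 0.5444 -0.2515  0.0828] red end [ 0.4192 -0.2069  0.2323]
scene [176.6015 260.4156] [161.3074 162.9373]
wrist [274.7014 153.737 ] [275.7039 366.7335]
top [376.3461 228.6601] [369.304  269.9233]
```

View pics/m2.png

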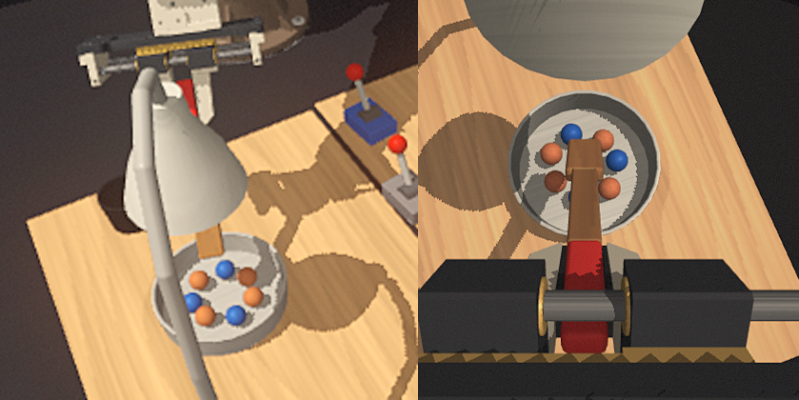

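The blade end sits where predicted (scene (176,261), wrist (275,150)), above the middle of the ring of balls and well clear of the shade. Next I'll go down in the middle, move to the far side and stir.

Call:
step_arm([
  [0.5,0,-7,0,0,0],
  [0.5,0,-7,0,0,0],
  [0.5,0,-7,0,0,0],
  [0.5,0,-7,0,0,0],
  [0.5,0,-7,0,0,0],
  [0.5,0,-7,0,0,0],
  [0.5,0,-7,0,0,0],
  [0.5,0,-7,0,0,0],
  [0,0,-6,0,0,0],
  [0,0,-6,0,0,0],
  [0,0,0,0,0,0],
])

```text
clock: 10.68
position: [0.4539, -0.2182, 0.1221]
ee_rot: [2.935, -0.509, 0.7]
force: [0.3, -0.2, -0.5]
width: 0.192
gripper_force: 50.0
```

```bash
cat >> h.py <<'E'
def blade():
    p,R=tool(); g=p-.019*R[:,2]
    zs=[Rn.from_rotvec(k*np.radians(15)*R[:,1]).as_matrix()@(-R[:,2]) for k in(1,-1)]
    z=min(zs,key=lambda v:v[2]); b=g-.165*z; print("blade rel dish floor, mm",(b-[.546,-.252,.005])*1000,"paddle z",z,observe()["force"],observe()["width"]); return b
E
python3 - <<'E'
from h import *
blade()
e1=np.array([.94,-.342]);e2=np.array([-.342,-.94])
s=np.radians(-20+9*np.arange(41)); P=33*np.cos(s)[:,None]*e1+26*np.sin(s)[:,None]*e2
print(P[0]); D=np.round(np.diff(np.round(P,1),axis=0),1); print(D[:20].tolist());print(D[20:].tolist())
E
```

```text
t 10.6833 tcp [ 0.4539 -0.2182  0.1221] grasp [ 0.4458 -0.2152  0.139 ] x [ 0.8404 -0.2998  0.4516] y [-0.3369 -0.9415  0.0019] z [ 0.4246 -0.1537 -0.8922] q [ 0.6737  0.2282 -0.3819  2.3707  0.8307  0.1306 -2.3964]
blade rel dish floor, mm [ 3.3938 -0.5367 11.1275] paddle z [-0.6276  0.2261  0.745 ] [ 0.2552 -0.2435 -0.5035] 0.1917235034438511
[32.1905 -2.2464]
[[-0.1, -4.2], [-0.8, -4.0], [-1.6, -3.8], [-2.3, -3.4], [-3.0, -3.0], [-3.7, -2.4], [-4.1, -1.9], [-4.5, -1.3], [-4.8, -0.6], [-5.0, 0.0], [-5.1, 0.7], [-5.0, 1.3], [-4.8, 1.9], [-4.5, 2.5], [-4.1, 3.0], [-3.5, 3.4], [-3.0, 3.8], [-2.2, 4.0], [-1.5, 4.2], [-0.8, 4.2]]
[[0.1, 4.2], [0.8, 4.0], [1.6, 3.8], [2.3, 3.4], [3.0, 3.0], [3.7, 2.4], [4.1, 1.9], [4.5, 1.3], [4.8, 0.6], [5.0, 0.0], [5.1, -0.7], [5.0, -1.3], [4.8, -1.9], [4.5, -2.5], [4.1, -3.0], [3.5, -3.4], [3.0, -3.8], [2.2, -4.0], [1.5, -4.2], [0.8, -4.2]]
```

Joint 6 is close to its lower limit here (0.13 against 0.12). Before touching any balls I'll go back up, lessen the tilt and lean the paddle towards near-right, which keeps the wrist off that limit.

Call:
step_arm([
  [0,0,10,0,0,0],
  [0,0,14,0,0,0],
  [0,0,14,0,0,0],
  [0,0,14,0,0,0],
  [0,0,14,0,0,0],
  [0,0,14,0.018,0.049,0],
  [0,0,0,0.018,0.049,0],
  [0,0,0,0.018,0.049,0],
  [0,0,0,0.018,0.049,0],
  [1.4,-9,0,0,0,0.098],
  [1.4,-9,0,0,0,0.098],
  [1.4,-9,0,0,0,0.098],
  [1.4,-9,0,0,0,0.098],
  [1.4,-9,0,0,0,0.098],
  [1.4,-9,0,0,0,0.098],
  [1.4,-9,0,0,0,0.098],
  [1.4,-9,0,0,0,0.098],
  [0,0,0,0.026,-0.056,0],
  [0,0,0,0.026,-0.056,0],
  [0,0,0,0,0,0],
])

```text
clock: 12.35
position: [0.463, -0.2917, 0.2017]
ee_rot: [-2.932, -0.65, -0.571]
force: [-1.4, 0.2, -1.9]
width: 0.194
gripper_force: 50.0
```

```bash
python3 -c "
from h import *
blade()"
```

```text
t 12.35 tcp [ 0.463  -0.2917  0.2017] grasp [ 0.4565 -0.2948  0.2193] x [0.84   0.3914 0.3758] y [ 0.423  -0.9061 -0.0018] z [ 0.3398  0.1605 -0.9267] q [ 1.5501  0.5305 -1.1762  1.9072  0.2568  0.7805 -0.8071]
blade rel dish floor, mm [ 0.5738 -0.4848 82.6282] paddle z [-0.5457 -0.2563  0.7978] [-1.3687  0.1874 -1.8959] 0.19437452471775699
```

Call:
step_arm([
  [0.5,0,-8,0,0,0],
  [0.5,0,-8,0,0,0],
  [0.5,0,-8,0,0,0],
  [0.5,0,-8,0,0,0],
  [0.5,0,-8,0,0,0],
  [0,0,0,0,0,0],
])

```text
clock: 12.85
position: [0.4669, -0.2889, 0.16]
ee_rot: [-2.931, -0.657, -0.564]
force: [0.2, -0.3, -1.4]
width: 0.191
gripper_force: 50.0
```

```bash
python3 -c "
from h import *
blade()"
```

```text
t 12.85 tcp [ 0.4669 -0.2889  0.16  ] grasp [ 0.4605 -0.292   0.1776] x [0.8397 0.3959 0.3718] y [ 0.4272 -0.9042 -0.002 ] z [ 0.3353  0.1605 -0.9283] q [ 1.4864  0.5721 -1.1128  1.9525  0.3136  0.6959 -0.8433]
blade rel dish floor, mm [ 3.8537  2.5182 40.5257] paddle z [-0.5412 -0.2575  0.8005] [ 0.1898 -0.3119 -1.3676] 0.19138449357286902
```

Call:
step_arm([
  [0,-0.5,-8,0,0,0],
  [0,-0.5,-8,0,0,0],
  [0,-0.5,-8,0,0,0],
  [0,-0.5,-6,0,0,0],
  [0,0,0,0,0,0],
])

```text
clock: 13.27
position: [0.4666, -0.2917, 0.1302]
ee_rot: [-2.932, -0.654, -0.565]
force: [-0.5, 0.0, -2.0]
width: 0.195
gripper_force: 50.0
```

Run:
```python
from h import *
b=blade()
P0=(b-[.546,-.252,0])[:2]*1000
e1=np.array([.906,.423]);e2=np.array([.423,-.906])
s=np.radians(25+9*np.arange(81)); P=33*np.cos(s)[:,None]*e1+26*np.sin(s)[:,None]*e2
print(P[0]-P0,P[0]); D=np.round(np.diff(np.round(P,1),axis=0),1); print(D[:20].tolist());print(D[20:40].tolist())
```

```text
t 13.2667 tcp [ 0.4666 -0.2917  0.1302] grasp [ 0.4602 -0.2948  0.1478] x [0.8402 0.3943 0.3723] y [ 0.4256 -0.9049 -0.002 ] z [ 0.3361  0.1601 -0.9281] q [ 1.4533  0.6053 -1.0651  1.9809  0.3533  0.6348 -0.8609]
blade rel dish floor, mm [ 3.6279 -0.4208 10.7984] paddle z [-0.5421 -0.2567  0.8001] [-0.5344  0.0027 -1.9773] 0.19474377370999343
[28.1169  3.1168] [31.7447  2.696 ]
[[-0.8, -4.3], [-1.5, -4.3], [-2.3, -4.1], [-3.0, -3.8], [-3.5, -3.6], [-4.1, -3.1], [-4.5, -2.6], [-4.7, -2.0], [-5.0, -1.4], [-5.0, -0.7], [-4.9, -0.1], [-4.7, 0.6], [-4.5, 1.2], [-4.0, 1.9], [-3.5, 2.4], [-3.0, 3.0], [-2.2, 3.4], [-1.5, 3.8], [-0.8, 4.1], [0.1, 4.2]]
[[0.8, 4.3], [1.5, 4.3], [2.3, 4.1], [3.0, 3.8], [3.5, 3.6], [4.1, 3.1], [4.5, 2.6], [4.7, 2.0], [5.0, 1.4], [5.0, 0.7], [4.9, 0.1], [4.7, -0.6], [4.5, -1.2], [4.0, -1.9], [3.5, -2.4], [3.0, -3.0], [2.2, -3.4], [1.5, -3.8], [0.8, -4.1], [-0.1, -4.2]]
```

Call:
step_arm([
  [4,0.4,0,0,0,0],
  [4,0.4,0,0,0,0],
  [4,0.4,0,0,0,0],
  [4,0.4,0,0,0,0],
  [4,0.4,0,0,0,0],
  [4,0.4,0,0,0,0],
  [4,0.6,0,0,0,0],
  [0,0,0,0,0,0],
])

```text
clock: 13.93
position: [0.4964, -0.2886, 0.1321]
ee_rot: [-2.933, -0.657, -0.569]
force: [-0.6, -0.4, -0.2]
width: 0.195
gripper_force: 50.0
```

Call:
step_arm([
  [-0.8,-4.3,0,0,0,0],
  [-1.5,-4.3,0,0,0,0],
  [-2.3,-4.1,0,0,0,0],
  [-3.0,-3.8,0,0,0,0],
  [-3.5,-3.6,0,0,0,0],
  [-4.1,-3.1,0,0,0,0],
  [-4.5,-2.6,0,0,0,0],
  [-4.7,-2.0,0,0,0,0],
  [-5.0,-1.4,0,0,0,0],
  [-5.0,-0.7,0,0,0,0],
  [-4.9,-0.1,0,0,0,0],
  [-4.7,0.6,0,0,0,0],
  [-4.5,1.2,0,0,0,0],
  [-4.0,1.9,0,0,0,0],
  [-3.5,2.4,0,0,0,0],
  [-3.0,3.0,0,0,0,0],
  [-2.2,3.4,0,0,0,0],
  [-1.5,3.8,0,0,0,0],
  [-0.8,4.1,0,0,0,0],
  [0.1,4.2,0,0,0,0],
])

```text
clock: 15.6
position: [0.4318, -0.2938, 0.1317]
ee_rot: [-2.933, -0.655, -0.568]
force: [-0.7, 0.5, -0.9]
width: 0.195
gripper_force: 50.0
```

```bash
python3 -c "
from h import *
blade()"
```

```text
t 15.6 tcp [ 0.4318 -0.2938  0.1317] grasp [ 0.4254 -0.2969  0.1494] x [0.8396 0.3949 0.3731] y [ 0.4257 -0.9049 -0.0002] z [ 0.3375  0.159  -0.9278] q [ 1.5488  0.5868 -1.1069  2.0296  0.3357  0.6298 -0.8088]
blade rel dish floor, mm [-30.9418  -2.6522  12.4191] paddle z [-0.5433 -0.2558  0.7996] [-0.7364  0.5374 -0.9326] 0.19482694352536725
```

Tracking is good (blade at -31,-3 and 12 mm above the floor). I'll finish turn 1, then do turn 2.

Call:
step_arm([
  [0.8,4.3,0,0,0,0],
  [1.5,4.3,0,0,0,0],
  [2.3,4.1,0,0,0,0],
  [3.0,3.8,0,0,0,0],
  [3.5,3.6,0,0,0,0],
  [4.1,3.1,0,0,0,0],
  [4.5,2.6,0,0,0,0],
  [4.7,2.0,0,0,0,0],
  [5.0,1.4,0,0,0,0],
  [5.0,0.7,0,0,0,0],
  [4.9,0.1,0,0,0,0],
  [4.7,-0.6,0,0,0,0],
  [4.5,-1.2,0,0,0,0],
  [4.0,-1.9,0,0,0,0],
  [3.5,-2.4,0,0,0,0],
  [3.0,-3.0,0,0,0,0],
  [2.2,-3.4,0,0,0,0],
  [1.5,-3.8,0,0,0,0],
  [0.8,-4.1,0,0,0,0],
  [-0.1,-4.2,0,0,0,0],
])

```text
clock: 17.27
position: [0.4954, -0.2895, 0.1317]
ee_rot: [-2.933, -0.655, -0.568]
force: [-0.2, -0.4, -1.0]
width: 0.196
gripper_force: 50.0
```

```bash
python3 -c "
from h import *
blade()
im=cams.get_image('wrist'); cv2.imwrite('pics/w3.png',im[:,:,::-1])"
```

```text
t 17.2667 tcp [ 0.4954 -0.2895  0.1317] grasp [ 0.489  -0.2925  0.1493] x [0.8396 0.3948 0.3731] y [ 0.4256 -0.9049 -0.0002] z [ 0.3376  0.1589 -0.9278] q [ 1.3816  0.617  -1.0353  1.9383  0.3624  0.642  -0.8966]
blade rel dish floor, mm [32.6384  1.7078 12.4087] paddle z [-0.5434 -0.2557  0.7996] [-0.1818 -0.3655 -1.0071] 0.1962534231480615
```

View pics/w3.png

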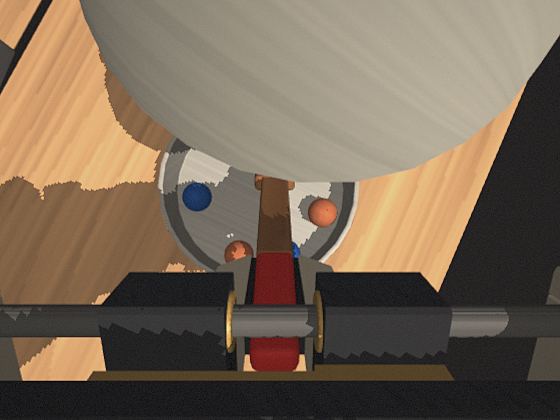

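One turn is done and the balls are pushed out to the wall and still in the dish (blue at (197,197), terracotta at (322,212)). Now turn 2.

Call:
step_arm([
  [-0.8,-4.3,0,0,0,0],
  [-1.5,-4.3,0,0,0,0],
  [-2.3,-4.1,0,0,0,0],
  [-3.0,-3.8,0,0,0,0],
  [-3.5,-3.6,0,0,0,0],
  [-4.1,-3.1,0,0,0,0],
  [-4.5,-2.6,0,0,0,0],
  [-4.7,-2.0,0,0,0,0],
  [-5.0,-1.4,0,0,0,0],
  [-5.0,-0.7,0,0,0,0],
  [-4.9,-0.1,0,0,0,0],
  [-4.7,0.6,0,0,0,0],
  [-4.5,1.2,0,0,0,0],
  [-4.0,1.9,0,0,0,0],
  [-3.5,2.4,0,0,0,0],
  [-3.0,3.0,0,0,0,0],
  [-2.2,3.4,0,0,0,0],
  [-1.5,3.8,0,0,0,0],
  [-0.8,4.1,0,0,0,0],
  [0.1,4.2,0,0,0,0],
])

```text
clock: 18.98
position: [0.4319, -0.2938, 0.1318]
ee_rot: [-2.933, -0.655, -0.568]
force: [-0.2, 0.2, -0.3]
width: 0.193
gripper_force: 50.0
```

Call:
step_arm([
  [0.8,4.3,0,0,0,0],
  [1.5,4.3,0,0,0,0],
  [2.3,4.1,0,0,0,0],
  [3.0,3.8,0,0,0,0],
  [3.5,3.6,0,0,0,0],
  [4.1,3.1,0,0,0,0],
  [4.5,2.6,0,0,0,0],
  [4.7,2.0,0,0,0,0],
  [5.0,1.4,0,0,0,0],
  [5.0,0.7,0,0,0,0],
  [4.9,0.1,0,0,0,0],
  [4.7,-0.6,0,0,0,0],
  [4.5,-1.2,0,0,0,0],
  [4.0,-1.9,0,0,0,0],
  [3.5,-2.4,0,0,0,0],
  [3.0,-3.0,0,0,0,0],
  [2.2,-3.4,0,0,0,0],
  [1.5,-3.8,0,0,0,0],
  [0.8,-4.1,0,0,0,0],
  [-0.1,-4.2,0,0,0,0],
])

```text
clock: 20.65
position: [0.4954, -0.2895, 0.1317]
ee_rot: [-2.933, -0.655, -0.568]
force: [-0.8, -0.5, -1.9]
width: 0.196
gripper_force: 50.0
```

Run:
```python
from h import *
blade()
B0=np.array([[.539,-.2866],[.515,-.2365],[.5837,-.2519]])
for n,roi in(("scene",(140,225,240,320)),("top",(340,410,200,265)),("wrist",(140,380,120,280))):
    C=cams.get_calibration(n); im=cams.get_image(n); cv2.imwrite(f"pics/{n}4.png",im[:,:,::-1])
    for q,a,m in blobs(im,[100,120,30],[125,255,255],12,roi):
        p=plane(C,*q,.017); print(n,"blue",q,a,p,"dist to starts",np.linalg.norm(B0-p[:2],axis=1))
```

```text
t 20.65 tcp [ 0.4954 -0.2895  0.1317] grasp [ 0.489  -0.2925  0.1493] x [0.8396 0.3947 0.3732] y [ 0.4255 -0.9049 -0.0002] z [ 0.3376  0.159  -0.9278] q [ 1.3806  0.6162 -1.0335  1.9383  0.3602  0.6415 -0.8946]
blade rel dish floor, mm [32.6686  1.694  12.4004] paddle z [-0.5434 -0.2557  0.7996] [-0.795  -0.4679 -1.8642] 0.1963982562443426
scene blue [195.4091 262.9697] 66 [ 0.5183 -0.2091  0.017 ] dist to starts [0.0802 0.0276 0.0782]
scene blue [194.3433 296.5821] 67 [ 0.598  -0.2461  0.017 ] dist to starts [0.0716 0.0835 0.0154]
top blue [357.6071 240.8214] 28 [ 0.5161 -0.2073  0.017 ] dist to starts [0.0826 0.0293 0.081 ]
top blue [385.3333 244.6667] 12 [ 0.5063 -0.2893  0.017 ] dist to starts [0.0328 0.0535 0.0859]
wrist blue [195.7604 195.8211] 626 [ 0.5181 -0.2077  0.017 ] dist to starts [0.0816 0.0289 0.0791]
wrist blue [295.0988 250.3086] 81 [ 0.5123 -0.3005  0.017 ] dist to starts [0.0301 0.064  0.0864]
```

At least two blue balls moved more than 28 mm, and the blade is back at the far side. I'll draw the paddle out through the middle, up and back.

Call:
step_arm([
  [-5,-0.4,0,0,0,0],
  [-5,-0.4,0,0,0,0],
  [-5,-0.4,0,0,0,0],
  [-5,-0.4,0,0,0,0],
  [-5,-0.4,0,0,0,0],
  [-5,-0.4,4,0,0,0],
  [0,0,10,0,0,0],
  [0,0,12,0,0,0],
  [0,0,12,0,0,0],
  [0,0,12,0,0,0],
  [0,0,12,0,0,0],
  [0,0,12,0,0,0],
  [0,0,10,0,0,0],
  [-8,24,12,0,0,0],
  [-8,24,12,0,0,0],
  [-8,24,12,0,0,0],
  [-8,24,12,0,0,0],
  [-8,24,12,0,0,0],
  [-8,24,12,0,0,0],
  [-8,24,12,0,0,0],
])

```text
clock: 22.47
position: [0.4099, -0.1214, 0.3003]
ee_rot: [-2.931, -0.658, -0.569]
force: [-2.7, 0.0, -0.0]
width: 0.194
gripper_force: 50.0
```

Call:
step_arm([
  [0,9,0,0,0,0.1],
  [0,9,0,0,0,0.1],
  [0,9,0,0,0,0.1],
  [0,9,0,0,0,0.1],
  [0,9,0,0,0,0.1],
  [0,9,0,0,0,0.1],
  [0,9,0,0,0,0.1],
  [0,9,0,0,0,0.1],
  [0,9,0,0,0,0.1],
  [0,9,0,0,0,0.1],
  [0,9,0,0,0,0.1],
  [0,9,0,0,0,0.1],
  [0,9,0,0,0,0.1],
  [0,0,0,0,0,0],
  [0,0,0,0,0,0],
])

```text
clock: 23.72
position: [0.4096, -0.0055, 0.3002]
ee_rot: [-1.824, -2.161, -0.354]
force: [0.7, -1.1, -0.4]
width: 0.191
gripper_force: 50.0
```

```bash
cat >> h.py <<'E'
def home():
    p,R=tool(); H=Rn.from_rotvec([-1.838,-2.191,-.32]).as_matrix()
    print("to home mm",(np.array([.5686,.1731,.1537])-p)*1000,"rotvec",Rn.from_matrix(H@R.T).as_rotvec())
E
python3 -c "
from h import *
home()"
```

```text
t 23.7167 tcp [ 0.4096 -0.0055  0.3002] grasp [ 0.4108 -0.0125  0.3178] x [-0.1562  0.9143  0.3737] y [0.9857 0.1682 0.0004] z [-0.0625  0.3684 -0.9275] q [ 1.1948  0.3471 -1.2482  1.8288 -0.0541  1.2489  0.1448]
to home mm [ 158.9703  178.605  -146.4583] rotvec [-0.0376 -0.0059  0.0058]
```

Call:
step_arm([
  [16,18,-1,-0.004,-0.0006,0.0006],
  [16,18,-1,-0.004,-0.0006,0.0006],
  [16,18,-1,-0.004,-0.0006,0.0006],
  [16,18,-1,-0.004,-0.0006,0.0006],
  [16,18,-1,-0.004,-0.0006,0.0006],
  [16,18,-1,-0.004,-0.0006,0.0006],
  [16,18,-1,-0.004,-0.0006,0.0006],
  [16,18,-1,-0.004,-0.0006,0.0006],
  [16,18,-1,-0.004,-0.0006,0.0006],
  [15,16,-1,-0.002,0,0],
  [0,0,0,0,0,0],
  [0,0,0,0,0,0],
])

```text
clock: 24.72
position: [0.5684, 0.1717, 0.29]
ee_rot: [-1.84, -2.189, -0.319]
force: [-0.9, 0.2, -1.6]
width: 0.195
gripper_force: 50.0
```

Run:
```python
from h import *
home(); C=cams.get_calibration("wrist"); im=cams.get_image("wrist"); cv2.imwrite("pics/w5.png",im[:,:,::-1])
```

```text
t 24.7167 tcp [0.5684 0.1717 0.29  ] grasp [0.5695 0.1654 0.3079] x [-0.1615  0.9273  0.3377] y [ 0.9851  0.1721 -0.0014] z [-0.0594  0.3324 -0.9413] q [ 0.4993  0.5537 -1.0472  1.537   0.1517  1.2082 -0.3259]
to home mm [   0.2209    1.4282 -136.2741] rotvec [ 0.0007 -0.0011  0.0019]
```

View pics/w5.png

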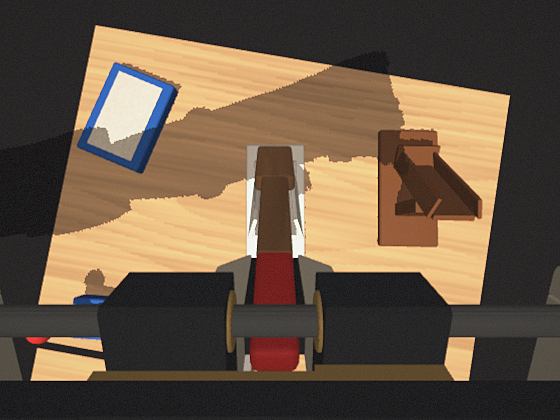

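The paddle is still straight in the fingers (blade end at about (275,160), over the trough). Lowering it, slowly at the end.

Call:
step_arm([
  [0.1,0.7,-13,0,0,0],
  [0.1,0.7,-13,0,0,0],
  [0,0,-13,0,0,0],
  [0,0,-13,0,0,0],
  [0,0,-13,0,0,0],
  [0,0,-13,0,0,0],
  [0,0,-13,0,0,0],
  [0,0,-13,0,0,0],
  [0,0,-4,0,0,0],
  [0,0,-4,0,0,0],
  [0,0,-4,0,0,0],
  [0,0,-4,0,0,0],
  [0,0,-4,0,0,0],
  [0,0,-4,0,0,0],
  [0,0,-4,0,0,0],
  [0,0,-3,0,0,0],
  [0,0,0,0,0,0],
  [0,0,0,0,0,0],
])

```text
clock: 26.27
position: [0.5685, 0.1731, 0.1547]
ee_rot: [-1.839, -2.191, -0.318]
force: [-0.6, 0.3, -0.9]
width: 0.189
gripper_force: 50.0
```

```bash
python3 -c "
from h import *
home();print(observe()['force'])"
```

```text
t 26.2667 tcp [0.5685 0.1731 0.1547] grasp [0.5696 0.1668 0.1726] x [-0.1628  0.9272  0.3373] y [ 0.9848  0.1735 -0.0015] z [-0.0599  0.3319 -0.9414] q [ 0.4532  0.6748 -0.9712  1.7093  0.2532  0.9484 -0.3462]
to home mm [ 0.0979 -0.0115 -0.9638] rotvec [ 0.0012 -0.0011  0.0004]
[-0.6166  0.3125 -0.9021]
```

Call:
step_arm([
  [0,0,-1,0,0,0],
  [0,0,0,0,0,0],
])

```text
clock: 26.43
position: [0.5687, 0.1732, 0.1539]
ee_rot: [-1.839, -2.191, -0.318]
force: [-0.7, -0.0, -1.5]
width: 0.194
gripper_force: 50.0
```

Call:
step_arm([
  [0,0,0,0,0,0],
  [0,0,0,0,0,0],
  [0,0,0,0,0,0],
  [0,0,0,0,0,0],
  [0,0,0,0,0,0],
  [0,0,0,0,0,0],
  [0,0,0,0,0,0],
  [0,0,0,0,0,0],
  [0,0,0,0,0,0],
  [0,0,0,0,0,0],
  [0,0,0,0,0,0],
  [0,0,0,0,0,0],
], gripper=1)

```text
clock: 27.43
position: [0.5685, 0.1731, 0.1537]
ee_rot: [-1.839, -2.191, -0.318]
force: [-0.7, -0.1, -0.4]
width: 0.984
gripper_force: 0.0
```

Call:
step_arm([
  [0.6,-3.4,9.4,0,0,0],
  [0.6,-3.4,9.4,0,0,0],
  [0.6,-3.4,9.4,0,0,0],
  [0.6,-3.4,9.4,0,0,0],
  [0.6,-3.4,9.4,0,0,0],
  [0.6,-3.4,9.4,0,0,0],
  [0.6,-3.4,9.4,0,0,0],
  [0.6,-3.4,9.4,0,0,0],
  [0.6,-3.4,9.4,0,0,0],
  [0.6,-3.4,9.4,0,0,0],
  [0,0,0,0,0,0],
  [0,0,0,0,0,0],
])

```text
clock: 28.43
position: [0.5749, 0.1389, 0.2482]
ee_rot: [-1.84, -2.191, -0.319]
force: [-0.1, 0.4, 0.8]
width: 1.0
gripper_force: 0.0
```

Run:
```python
from h import *
tool()
T=cams.get_calibration("top");S=cams.get_calibration("scene")
for n,roi in(("top",(195,245,195,240)),("scene",(335,365,145,185)),("wrist",(240,320,150,300))):
    im=cams.get_image(n); cv2.imwrite(f"pics/{n}6.png",im[:,:,::-1])
    for c,a,m in blobs(im,[172,150,60],[6,255,255],15,roi): print(n,c,a)
```

```text
t 28.4333 tcp [0.5749 0.1389 0.2482] grasp [0.576  0.1326 0.2661] x [-0.1626  0.9273  0.3371] y [ 0.9849  0.1729 -0.0005] z [-0.0587  0.3319 -0.9415] q [ 0.5427  0.5951 -1.0313  1.5869  0.1817  1.1492 -0.2779]
top [223.4634 212.5854] 41
scene [349.2784 163.4227] 97
wrist [274.8448 229.4538] 1450
```

View pics/wrist6.png

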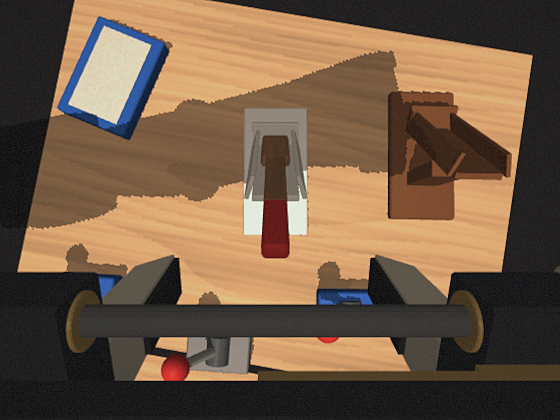

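The paddle is home: its red blob is at (349.3,163.4) in the scene view, against (349.2,163.3) at the start. Now the grey switch, with the fingers shut and approached from the robot's side.

Call:
step_arm([
  [-16,-12,2,-0.0335,-0.0059,0],
  [-16,-12,2,-0.0335,-0.0059,0],
  [-16,-12,2,-0.0335,-0.0059,0],
  [-16,-12,2,-0.0335,-0.0059,0],
  [-16,-12,2,-0.0335,-0.0059,0],
  [-16,-12,0,-0.0335,-0.0059,0],
  [-16,-12,0,-0.0335,-0.0059,0],
  [-16,-12,0,-0.0335,-0.0059,0],
  [-16,-12,0,-0.0335,-0.0059,0],
  [-16,-11,0,-0.0335,-0.0059,0],
], gripper=0)

```text
clock: 29.42
position: [0.4134, 0.0196, 0.2572]
ee_rot: [-2.018, -2.404, 0.0]
force: [0.7, -0.3, 0.4]
width: 0.322
gripper_force: 0.0
```

Call:
step_arm([
  [0,0,0,0,0,-0.109],
  [0,0,0,0,0,-0.109],
  [0,0,0,0,0,-0.109],
  [0,0,0,0,0,-0.109],
  [0,0,0,0,0,-0.109],
  [0,0,0,0,0,-0.109],
  [0,0,0,0,0,-0.109],
  [0,0,0,0,0,-0.109],
  [0,0,0,0,0,-0.109],
  [0,0,0,0,0,-0.109],
  [0,0,0,0,0,-0.109],
  [0,0,0,0,0,-0.109],
  [0,0,0,0,0,-0.109],
  [0,0,0,0,0,-0.109],
  [0,0,0,0,0,-0.109],
  [0,0,0,0,0,-0.109],
  [0,0,0,0,0,0],
  [0,0,0,0,0,0],
])

```text
clock: 30.92
position: [0.4142, 0.0203, 0.2575]
ee_rot: [-3.14, -0.007, -0.005]
force: [-0.3, -0.3, -1.2]
width: 0.001
gripper_force: 0.0
```

Run:
```python
from h import *
tool(); print(observe()["width"]); C=cams.get_calibration("wrist"); im=cams.get_image("wrist"); cv2.imwrite("pics/w7.png",im[:,:,::-1])
for c,a,m in blobs(im,[172,150,60],[6,255,255],100): print(c,a,plane(C,*c,.084))
print("pred",proj(C,np.array([.5006,.0199,.084])))
```

```text
t 30.9167 tcp [0.4142 0.0203 0.2575] grasp [0.4142 0.0203 0.2765] x [1.     0.0047 0.0032] y [ 0.0047 -1.     -0.0012] z [ 0.0032  0.0012 -1.    ] q [ 0.5691  0.1359 -0.8098  1.9529  0.1102  1.0938 -1.8526]
0.0006786008269241157
[275.8902  97.0564] 674 [0.502  0.0198 0.084 ]
[243.5106 259.6738] 141 [0.3458 0.0516 0.084 ]
pred [275.7574  98.6628]
```

Call:
step_arm([
  [10,0,-5,0,0,0],
  [10,0,-5,0,0,0],
  [10,0,-5,0,0,0],
  [10,0,-5,0,0,0],
  [11,0,-5,0,0,0],
  [0,0,-20,0,0,0],
  [0,0,-20,0,0,0],
  [0,0,-20,0,0,0],
  [0,0,-20,0,0,0],
  [0,0,-20,0,0,0],
  [0,0,-20,0,0,0],
  [0,0,-20,0,0,0],
  [0,0,-14,0,0,0],
  [0,0,-10,0,0,0],
  [0,0,0,0,0,0],
])

```text
clock: 32.22
position: [0.4645, 0.02, 0.067]
ee_rot: [-3.14, -0.004, -0.001]
force: [-0.6, 0.1, -0.7]
width: 0.005
gripper_force: 0.0
```

Call:
step_arm([
  [5,0,0,0,0,0],
  [5,0,0,0,0,0],
  [5,0,0,0,0,0],
  [5,0,0,0,0,0],
  [5,0,0,0,0,0],
  [5,0,0,0,0,0],
  [5,0,0,0,0,0],
  [5,0,0,0,0,0],
  [5,0,0,0,0,0],
  [5,0,0,0,0,0],
  [5,0,0,0,0,0],
  [5,0,0,0,0,0],
  [5,0,0,0,0,0],
  [4,0,0,0,0,0],
  [3,0,0,0,0,0],
  [2,0,0,0,0,0],
  [0,0,0,0,0,0],
])

```text
clock: 33.63
position: [0.54, 0.02, 0.0687]
ee_rot: [-3.14, -0.001, -0.006]
force: [-0.5, -0.3, -0.5]
width: 0.006
gripper_force: 0.1
```

Run:
```python
from h import *
tool(); print(observe()["force"])
C={n:cams.get_calibration(n) for n in("top","scene")}
for n,roi in(("scene",(255,310,185,230)),("top",(265,300,205,260))):
    im=cams.get_image(n)
    for c,a,m in blobs(im,[172,150,60],[6,255,255],15,roi): print(n,c,a,plane(C[n],*c,.084))
```

```text
t 33.6333 tcp [0.54   0.02   0.0687] grasp [0.5399 0.0199 0.0877] x [1.     0.0004 0.0041] y [ 0.0004 -1.     -0.0012] z [ 0.0041  0.0012 -1.    ] q [ 0.3235  0.5721 -0.6375  1.9149  0.465   0.8008 -2.1385]
[-0.5141 -0.286  -0.4613]
scene [294.9205 214.4205] 88 [0.5635 0.0246 0.084 ]
```

Call:
step_arm([
  [2,0,0,0,0,0],
  [2,0,0,0,0,0],
  [1,0,0,0,0,0],
  [1,0,0,0,0,0],
  [0,0,0,0,0,0],
])

```text
clock: 34.15
position: [0.5414, 0.02, 0.0682]
ee_rot: [3.141, 0.003, -0.006]
force: [-14.1, 0.1, 11.0]
width: 0.005
gripper_force: 7.7
```

The lever is hard against its stop: the force rose to 14 N and the tool only moved 1.4 mm more. I'll back off, rise and check.

Call:
step_arm([
  [-6,0,0,0,0,0],
  [-10,0,0,0,0,0],
  [-10,0,0,0,0,0],
  [-12,0,0,0,0,0],
  [-12,0,0,0,0,0],
  [-10,0,0,0,0,0],
  [-10,0,5,0,0,0],
  [0,0,25,0,0,0],
  [0,0,25,0,0,0],
  [0,0,25,0,0,0],
  [0,0,25,0,0,0],
  [0,0,25,0,0,0],
  [0,0,25,0,0,0],
  [0,0,25,0,0,0],
  [0,0,0,0,0,0],
  [0,0,0,0,0,0],
])

```text
clock: 35.48
position: [0.476, 0.0202, 0.2502]
ee_rot: [-3.141, -0.001, -0.011]
force: [-1.0, -0.4, -0.3]
width: 0.008
gripper_force: 0.0
```

Run:
```python
from h import *
C={n:cams.get_calibration(n) for n in("top","scene","wrist")}; im={}
for n in C: im[n]=cams.get_image(n)
for n,roi in(("scene",(255,310,185,230)),("wrist",(0,560,0,200)),("scene",(335,365,145,185))):
    for c,a,m in blobs(im[n],[172,150,60],[6,255,255],15,roi): print(n,c,a,plane(C[n],*c,.084))
tool()
a=cv2.resize(im["scene"][130:330,120:400],(560,400),interpolation=cv2.INTER_CUBIC)
cv2.imwrite("pics/s8.png",a[:,:,::-1])
```

```text
scene [295.3494 214.6867] 83 [0.5647 0.0249 0.084 ]
wrist [199.4685   8.2409] 523 [0.6327 0.0814 0.084 ]
wrist [36.6207 75.713 ] 1181 [0.5815 0.2233 0.084 ]
wrist [267.3119  93.9846] 715 [0.5667 0.0267 0.084 ]
scene [349.3304 163.4464] 112 [0.4838 0.2459 0.084 ]
t 35.6333 tcp [0.4748 0.0198 0.2479] grasp [0.4747 0.0198 0.2669] x [1.     0.0006 0.0025] y [ 0.0006 -1.     -0.0009] z [ 0.0025  0.0009 -1.    ] q [ 0.5004  0.2658 -0.7916  1.8475  0.2099  1.1113 -1.9372]
```

View pics/s8.png

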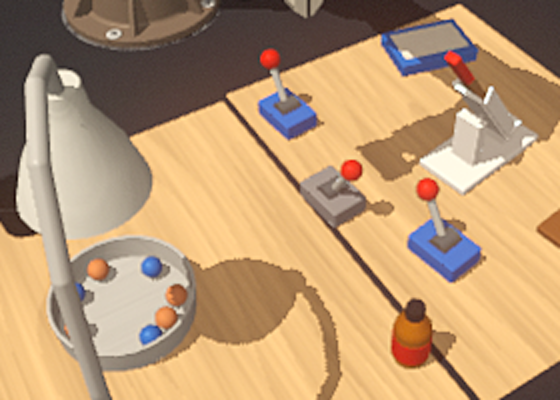

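The grey lever leans away (ball moved from x 0.502 to 0.567, against a stop), the paddle is in its rest, and all seven balls are in the dish (crop (97,268), (152,267), (176,294), (166,317), (150,335), (78,292), (68,325)). Nothing is being touched, so I'll hand it in.

```bash
python3 -c "
from cell import job
print(job.sign_off())"
```

```text
the job is handed in; nothing more can be done
None
```

The job is handed in, with no verdict returned: I stirred the balls two full clockwise turns, all seven are still in the dish, the paddle is back in its rest and released, and the lamp switch was then pushed to its on stop.

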